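# Clamp a chopping board by feel

### The arm

A 6-joint arm with a two-finger parallel gripper is mounted at the origin on a cart in front of the work surface, level with it; the furniture and walls round the work are solid. World frame = base frame: x ahead of the robot, y to its left, z up, the work surface at z = 0. Lengths are in m, angles in degrees, forces in N, time in s.
With the tool pointing down it reaches from about 0.275 to 0.725 m from the base axis. Payload 15.9 kg.
Tool frame: the origin (TCP) lies at the very end of the fingers, on their centre line; the grasp point (between the pads) lies 19 mm behind it (arm.grip_depth is the distance from the TCP to the grasp point, in m); z points along the fingers, y is the line along which they close (so a half turn about z gives the same grasp; the last joint's range is limited). The gripper opens to 85 mm and grips with 20 to 120 N. Pads are 22 mm wide; open, the fingers measure 114 mm over their backs; the gripper's body (76 mm by 85 mm) begins 54 mm behind the grasp point. The pads swing forward as they close: fully open they stand 13 mm farther back than shut.
Start: joints at [-71.047, 12.198, -1.971, 75.831, 0, 90], TCP at [0.162, -0.473, 0.231] pointing down, gripper open.
Joint ranges: [-170.91, 170.91], [-42.67, 98.43], [-65.05, 77.54], [-120.47, 116.71], [-90, 82.35], [-180, 180]. Speed limits (degrees/s): [108.29, 108.29, 136.94, 147.25, 180, 180].

### API

Orientations are given as [roll, pitch, yaw] about the fixed x, y, z axes, in that order (R = Rz(yaw) Ry(pitch) Rx(roll)).
In Python, from bench import arm, vision, sign_off gives the robot as it stands. The module is installed in compiled form; this text tells all that it offers.
- The arm moves only by the tool play_rows, never from a script. Its argument "increments" is a list of rows, each a list of 7 numbers: the opening, from -1 (shut) to 1 (fully open), then the shift along the world's x, y, z in cm, then the turn, a rotation vector about the world's x, y, z in degrees. A call has 1 to 8 rows; each row shifts and turns the commanded pose from where the row before left it; what a row does not reach is not made up. A row lasts 1/8 s, in which the tool goes at most 62.5 mm and 10.7 degrees, less where a joint would pass 70% of its speed; a pose out of reach is approached as far as the arm can. A call with a gripper value outside its range is refused whole. The fingers move at their own pace and stop on an object; "force" is the grip in N (left out, the last holds). Time passes only in rows, so rows that do not move let the fingers close. It gives the time, the measured TCP pose, the force, the opening and the grip force at its end, in the units of the state.
- arm.get_obs(): the state, without advancing time (a new reading comes with each control period).
- vision.snapshot(name): name is "scene" or "top" or "wrist"; returns a dict with "frame" (400x640x3 uint8, red, green, blue), "K" (3x3 intrinsics, pixels), "world_from_camera" (4x4, takes a point from camera to world coordinates). Camera axes: x right, y up, looking along -z (the intrinsics and any distortion apply to the point x, -y, -z); pixel columns grow to the right and rows downward; lengths in m; the calibration is good to about 2 mm. A picture is of the moment at which its call begins. There is no depth.
- sign_off(): hands the job in; it is judged then, once.
The state is a dict: "clock": time; "joint_pos": joint angles; "dq": joint speeds; "joint_torque": joint torques, N m; "ee_pos": TCP position; "tcp_rot": TCP orientation; "force": force on the tool from outside, world axes, zero at the start; "torque": the same for the moment, N m; "gripper_width": finger opening in m; "gripper_force": force on a finger pad.
Only numpy, scipy, OpenCV 4.12 (cv2) and the standard library are available. Lean on these libraries where they do the work, as an engineer would, in place of code of your own. Each camera call takes 0.05 s, during which the arm holds its last target. There are 200 camera calls.

### The job

Slide the chopping board fully home against the clamp's fence, then turn the crank clockwise until the rubber pad meets the board and go on just until it is snug, when the crank handle pushes back about 4 N harder than it did while turning freely; more than twice that would dent the board. Let go and leave everything else where it stands.

Things in the scene. Friction and masses are not known exactly. Their poses are not given: they have to be found in the camera images.
- clamp: Aluminium hold-down clamp bolted to the worktop; place and yaw (to 0.3 rad) vary. Origin: on the worktop right below the screw's upright axis; z up, +y from screw to fence. Fence: bar 160 mm wide (x), 32 mm high, its face at y = 45 mm; behind it a column whose arm (32 mm wide, 61 to 88 mm high) reaches over the board to the screw. Only the crank is higher than 91 mm.
- fence (a point): Middle of the fence's face, 16 mm above the worktop, at y = 45 mm in the clamp's frame: the board's +y edge goes flat against it.
- spindle: The clamp's upright screw. Origin: on its axis at the crank's hub, 120 mm above the worktop at crank = 0; sinks 16 mm per turn. Below hangs a round rubber pad, 34 mm across, pushed on by hand: its height on the screw differs by 4 mm from time to time and must be felt. At crank = 0 its face is 16 to 20 mm above the board's top. The pad gives 1 mm per 40 N.
- crank (a joint): Turn of the crank, rad, 0 to 9.6; grows clockwise seen from above, lowering the pad. At a the handle is at (-45 cos a, 45 sin a) mm from the screw in the clamp's frame. Stays where left. While it moves it drags with about 8 N at the handle along its circle; each 10 N of clamping add 0.57 N. Snug is 40 to 115 N (2.3 to 6.5 N above drag); 165 N dents the board. First touch to mid-snug: about 0.75 rad.
- knob_grip (a point): Middle of the crank's upright black handle, 45 mm from the screw axis: a round post 18 mm across, 47 mm tall, that spins freely on its pin, so the hand can grip it from above and lead it round without turning. The point is 20 mm below the post's top and 29 mm above the crank's flat arm; 156 mm above the worktop at crank = 0, sinking with the screw.
- board: Wooden chopping board, 180 (x) by 145 (y) by 20 mm thick, 0.3 to 0.6 kg, flat and loose on the worktop, partly below the raised pad, 40 to 70 mm short of the fence, up to 0.15 rad askew. Origin: centre of its underside; its +y edge goes against the fence. When home the origin is at y = -27.5 mm in the clamp's frame.
- salt_shaker: Salt shaker, 44 mm across, 90 mm tall, upright beside the clamp. Origin: centre of its underside. To be left alone.
- tin_beans: Small food tin, 58 mm across, 72 mm tall, upright beside the fence. Origin: centre of its underside. To be left alone.
- mug_blue: Small dark mug, 61 by 84 mm with handle, 54 mm tall, beside the board. Origin: centre of its underside. To be left alone.

How it is judged (in metres and radians):
On the way, in this order (a step that is already met when the one before it is completed fails the run):
1. the board lies fully home against the fence, not yet clamped (y of board in the frame of clamp above -0.0325 m and x of board in the frame of clamp between -0.03 and 0.03 m and angle between the y axis of board and the y axis of clamp, either way round below 0.05 rad and height (world z) of board below 0.004 m and contact force between spindle and board below 1 N), for 0.1 s.
2. the pad bears on the board, which is still home (y of board in the frame of clamp above -0.0325 m and x of board in the frame of clamp between -0.03 and 0.03 m and angle between the y axis of board and the y axis of clamp, either way round below 0.05 rad and height (world z) of board below 0.004 m and contact force between spindle and board above 8 N), for 0.1 s.
At the end, for the whole second after the job is handed in: The board lies flat with its edge on the fence (within 5 mm, 0.05 rad and 30 mm sideways of centre), the pad presses on it with 40 to 115 N, and stays so (y of board in the frame of clamp above -0.0325 m and x of board in the frame of clamp between -0.03 and 0.03 m and angle between the y axis of board and the y axis of clamp, either way round below 0.05 rad and height (world z) of board below 0.004 m and contact force between spindle and board between 40 and 115 N and linear speed of board below 0.01 m/s); the robot touches nothing.
It fails at once if the pad pressed on the board with more than 165 N (dented) (contact force between spindle and board above 165 N).
It fails at once if the salt shaker was pushed away (40 mm) or knocked over (distance of salt_shaker from where it was at the start of the episode above 0.04 m or angle between salt_shaker's own z axis and vertical above 0.6 rad).
It fails at once if the tin was pushed away (40 mm) or knocked over (distance of tin_beans from where it was at the start of the episode above 0.04 m or angle between tin_beans's own z axis and vertical above 0.6 rad).
It fails at once if the mug was pushed away (40 mm) or knocked over (distance of mug_blue from where it was at the start of the episode above 0.04 m or angle between mug_blue's own z axis and vertical above 0.6 rad).
It also fails if it takes over 72 s, if anything falls off the work surface, if the arm or the gripper's body presses on something with over 40 N, if the wrist force passes 120 N, or if a joint passes its speed limit or range.

## Working session

There is one attempt and no reset: what is moved stays moved. The work goes in short steps, Python scripts to look and compute and a tool call to move; the robot and the scene stay as the last step left them, time stands still between calls to the robot, and variables do not carry over. Pictures are saved under pics/ and viewed, at most 12 in all, crops included, and the job is handed in when it is done.

Besides the shell and the picture viewer there is one more tool, called after "Call:" by a JSON object that holds its "name" and its "arguments", one argument or row to a line. play_rows: Moves the arm, as the interface text tells. Its arguments: {"type":"object","properties":{"increments":{"type":"array"},"force":{"type":"number"}},"required":["increments"]}

```bash
mkdir -p pics; cat > h.py <<'E'
import numpy as np, cv2
from bench import arm, vision
def snap(n,f):
    s=vision.snapshot(n); cv2.imwrite('pics/'+f,s['frame'][:,:,::-1]); np.savez('pics/'+f+'.npz',**{k:np.array(s[k]) for k in('frame','K','world_from_camera')}); return s
def load(f): return np.load('pics/'+f+'.npz')
def ray(s,u,v):
    K=s['K'];T=s['world_from_camera']
    d=np.array([(u-K[0,2])/K[0,0],-(v-K[1,2])/K[1,1],-1.]); return T[:3,3],T[:3,:3]@d
def at(s,u,v,z):
    o,d=ray(s,u,v); return o+d*(z-o[2])/d[2]
def px(s,p):
    T=s['world_from_camera'];K=s['K'];c=T[:3,:3].T@(np.array(p)-T[:3,3]);return K[0,0]*c[0]/-c[2]+K[0,2],K[1,1]*c[1]/c[2]+K[1,2]
E
python3 - <<'E'
from h import *
a=snap('top','t0.png');snap('scene','s0.png')
s=snap('scene','s0b.png')
for x in(a,s):print(x['K'],x['world_from_camera'], [k for k in x])
print(arm.get_obs())
E
```

```text
[[502.48905113   0.         323.86883516]
 [  0.         502.48905113 207.25082397]
 [  0.           0.           1.        ]] [[-2.71815843e-03  9.80217944e-01 -1.97902485e-01  3.96167777e-01]
 [-9.99959045e-01 -9.55895321e-04  8.99969174e-03  4.75123513e-02]
 [ 8.63248528e-03  1.97918842e-01  9.80180398e-01  9.78428620e-01]
 [ 0.00000000e+00  0.00000000e+00  0.00000000e+00  1.00000000e+00]] ['frame', 'K', 'world_from_camera']
[[519.88274194   0.         321.03764772]
 [  0.         519.88274194 197.26444741]
 [  0.           0.           1.        ]] [[-0.79491722  0.37560329 -0.47647538  0.06456164]
 [-0.60671675 -0.49057741  0.62548268  0.68777282]
 [ 0.00118529  0.78629255  0.61785324  0.76761742]
 [ 0.          0.          0.          1.        ]] ['frame', 'K', 'world_from_camera']
{'clock': 0.15, 'joint_pos': array([-7.10463404e+01,  1.22166935e+01, -1.99707845e+00,  7.58327124e+01,
        1.94278359e-04,  9.00023501e+01]), 'dq': array([-0.02633425,  0.00669501,  0.06324887,  0.0286145 , -0.02662148,
       -0.06109165]), 'joint_torque': array([ 1.18437601e-03, -6.86411405e+01,  4.87248266e+01,  1.31023614e-02,
        1.42006411e-04,  2.69511952e-05]), 'ee_pos': array([ 0.16232001, -0.47264974,  0.23096421]), 'tcp_rot': array([-1.79953516e+02, -1.92371634e-04,  1.89513093e+01]), 'force': array([-0.28332393,  0.43831831, -0.55860502]), 'torque': array([ 0.04833693, -0.04315807,  0.0251407 ]), 'gripper_force': 0.0, 'gripper_width': 0.08552863609249624}
```

View pics/t0.png

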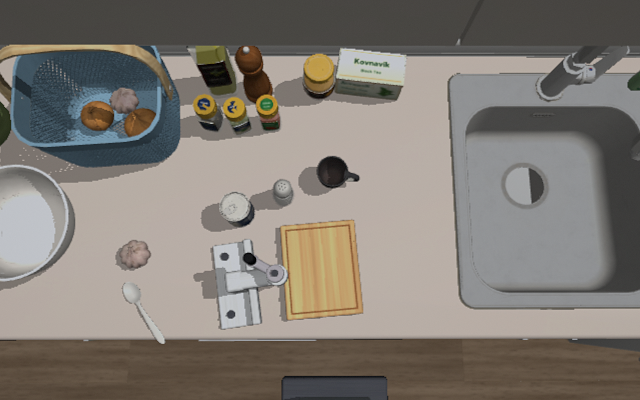

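View pics/s0.png

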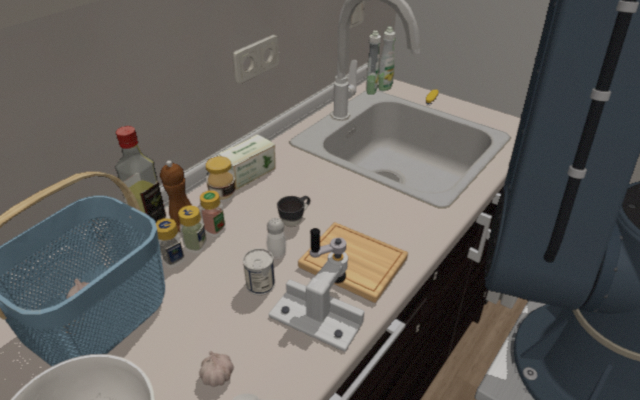

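```bash
python3 - <<'E'
from h import *
a=load('t0.png');f=a['frame'];hsv=cv2.cvtColor(f,cv2.COLOR_RGB2HSV)
m=((hsv[...,0]>8)&(hsv[...,0]<25)&(hsv[...,1]>90)&(hsv[...,2]>120)).astype('u1');m[:205]=0;m[330:]=0;m[:,:270]=0;m[:,375:]=0
c=max(cv2.findContours(m,0,2)[0],key=cv2.contourArea);r=cv2.minAreaRect(c);b=cv2.boxPoints(r)
P=np.array([at(a,*p,.02)[:2] for p in b]);print(r,b,P,P.mean(0),[np.linalg.norm(P[i]-P[i-1]) for i in range(4)])
for i in range(4): d=P[i]-P[i-1];print(np.degrees(np.arctan2(d[1],d[0])))
crop=f[225:340,190:370];A=cv2.resize(crop,None,fx=4.4,fy=4.4,interpolation=cv2.INTER_CUBIC)
cv2.imwrite('pics/tc.png',A[:,:,::-1])
s=load('s0.png')['frame'][215:350,255:415];cv2.imwrite('pics/sc.png',cv2.resize(s,None,fx=4.4,fy=4.4,interpolation=cv2.INTER_CUBIC)[:,:,::-1])
E
```

```text
((320.4728088378906, 269.4371643066406), (94.16638946533203, 76.40731811523438), 85.03025817871094) [[278.33398 225.84055]
 [354.45404 219.2214 ]
 [362.61163 313.03378]
 [286.49158 319.65292]] [[ 0.55316258  0.12669624]
 [ 0.56595788 -0.02048893]
 [ 0.38803942 -0.03310634]
 [ 0.37638305  0.10884171]] [0.47088574 0.04548567] [np.float64(0.17767888412143718), np.float64(0.14774029023012758), np.float64(0.178365298546405), np.float64(0.14242583511369294)]
5.767251932037134
-85.03157596070766
-175.94355701923223
94.69443113270003
```

View pics/tc.png

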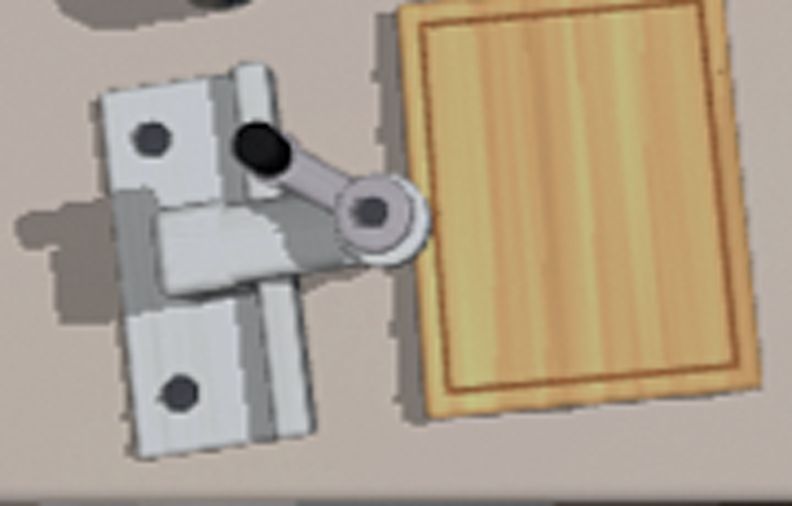

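View pics/sc.png

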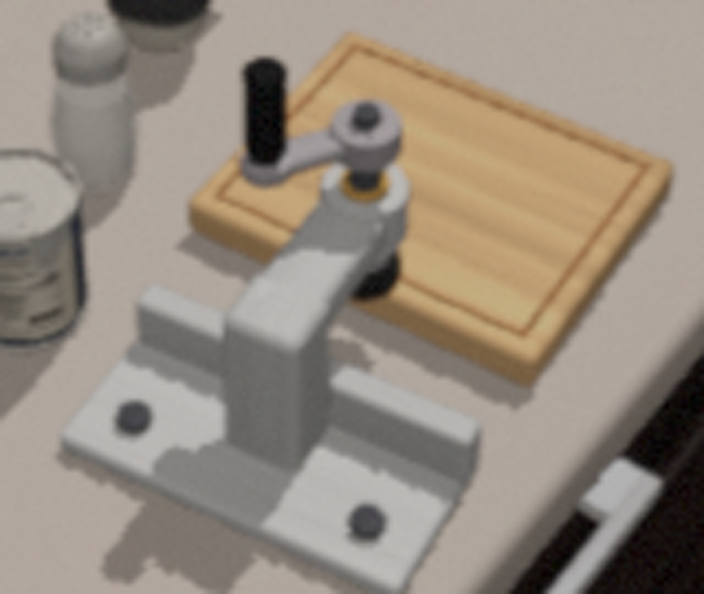

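```bash
python3 - <<'E'
from h import *
a=load('t0.png');s=load('s0.png')
T=lambda x,y:(x/4.4+190,y/4.4+225);S=lambda x,y:(x/4.4+255,y/4.4+215)
p=at(a,*T(271,66),.032);q=at(a,*T(314,432),.032);d=p-q
yaw=np.arctan2(d[1],d[0]);mid=(p+q)/2;yd=np.array([-np.sin(yaw),np.cos(yaw)])
print('fence',p,q,np.linalg.norm(d),np.degrees(yaw),mid,'origin',mid[:2]-.045*yd)
def tri(u,v):
    A=[];b=[]
    (o1,d1),(o2,d2)=ray(a,*u),ray(s,*v)
    t=np.linalg.lstsq(np.c_[d1,-d2],o2-o1,rcond=None)[0];x,y=o1+t[0]*d1,o2+t[1]*d2;return (x+y)/2,np.linalg.norm(x-y)
h=tri(T(371,212),S(366,110));k=tri(T(261,146),S(265,68));print('hub',h,'knobtop',k)
v=(k[0]-h[0])[:2];print('r',np.linalg.norm(v))
R=np.array([[np.cos(yaw),np.sin(yaw)],[-np.sin(yaw),np.cos(yaw)]]);w=R@v;print('a',np.arctan2(w[1],-w[0]))
for z in(.176,.172):
  kk=at(a,*T(261,146),z);w=R@(kk[:2]-(mid[:2]-.045*yd));print(z,kk,w,np.arctan2(w[1],-w[0]))
E
```

```text
fence [0.52410265 0.17591143 0.032     ] [0.37044635 0.15405818 0.032     ] 0.15520252780961405 8.094413850955666 [0.4472745 0.1649848 0.032    ] origin [0.45361071 0.12043312]
hub (array([0.45514401, 0.1232622 , 0.13124561]), np.float64(0.0010467274343474308)) knobtop (array([0.47711695, 0.16082101, 0.1687329 ]), np.float64(0.0021822205213915726))
r 0.04351406294106045
a 2.2414080609914833
0.176 [0.47545017 0.1592441  0.176     ] [0.02708665 0.03534922] 2.2246221070375083
0.172 [0.47584538 0.15980107 0.172     ] [0.02755635 0.03584499] 2.2261988081568234
```

Call:
{"name": "play_rows", "arguments": {
  "increments": [
    [1,2.7,3.4,0,0,0,9.9],
    [1,2.7,3.4,0,0,0,9.9],
    [1,2.7,3.4,0,0,0,9.9],
    [1,2.7,3.4,0,0,0,9.9],
    [1,2.7,3.4,0,0,0,9.9],
    [1,2.7,3.4,0,0,0,9.9],
    [1,2.7,3.4,0,0,0,9.9],
    [1,2.7,3.4,0,0,0,9.9]
  ]
}}

```text
clock: 1.15
ee_pos: [0.379, -0.1996, 0.2312]
tcp_rot: [-180.0, -0.0, 98.5]
force: [0.8, -0.0, -0.2]
gripper_width: 0.0853
gripper_force: 0.0
```

Call:
{"name": "play_rows", "arguments": {
  "increments": [
    [0,2.6,3.2,0,0,0,-0.2],
    [0,2.6,3.2,0,0,0,-0.2],
    [0,2.6,3.2,0,0,0,0],
    [0,2.6,3.2,0,0,0,0],
    [0,0,0,-5,0,0,0],
    [0,0,0,-5,0,0,0],
    [0,0,0,-5,0,0,0],
    [0,0,0,-4,0,0,0]
  ]
}}

```text
clock: 2.15
ee_pos: [0.4816, -0.0727, 0.0393]
tcp_rot: [-179.9, -0.0, 97.8]
force: [0.7, -1.0, 0.3]
gripper_width: 0.0429
gripper_force: 0.0
```

```bash
python3 - <<'E'
from h import *
snap('wrist','w1.png');t=snap('top','t1.png')
cv2.imwrite('pics/tw.png',np.hstack([cv2.resize(load('w1.png')['frame'],(400,250)),cv2.resize(t['frame'][200:350,190:430],(400,250))])[:,:,::-1])
E
```

```text
(no output)
```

View pics/tw.png

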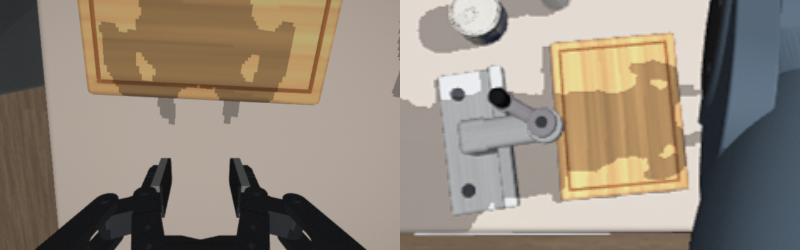

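Call:
{"name": "play_rows", "arguments": {
  "increments": [
    [0,0,0,-2,0,0,0],
    [0,0,0,-1.2,0,0,0],
    [0,-0.14,1,0,0,0,0],
    [0,-0.14,1,0,0,0,0],
    [0,-0.14,1,0,0,0,0],
    [0,-0.14,1,0,0,0,0],
    [0,-0.14,1,0,0,0,0],
    [0,0,0,0,0,0,0]
  ]
}}

```text
clock: 3.25
ee_pos: [0.4752, -0.022, 0.0093]
tcp_rot: [-180.0, -0.0, 97.8]
force: [-0.2, 0.5, 0.0]
gripper_width: 0.0429
gripper_force: 0.0
```

Call:
{"name": "play_rows", "arguments": {
  "increments": [
    [0,-0.09,0.6,0,0,0,0],
    [0,-0.09,0.6,0,0,0,0],
    [0,-0.09,0.6,0,0,0,0],
    [0,-0.09,0.6,0,0,0,0],
    [0,-0.05,0.3,0,0,0,0],
    [0,-0.03,0.2,0,0,0,0]
  ]
}}

```text
clock: 4.0
ee_pos: [0.4709, 0.0063, 0.0093]
tcp_rot: [-180.0, -0.0, 97.8]
force: [0.3, -1.8, 0.5]
gripper_width: 0.043
gripper_force: 1.1
```

```bash
python3 - <<'E'
from h import *
t=snap('top','t2.png');s=snap('scene','s2.png')
cv2.imwrite('pics/t2c.png',np.hstack([cv2.resize(t['frame'][215:335,205:365],(400,300)),cv2.resize(s['frame'][215:350,255:435],(400,300))])[:,:,::-1])
E
```

```text
(no output)
```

View pics/t2c.png

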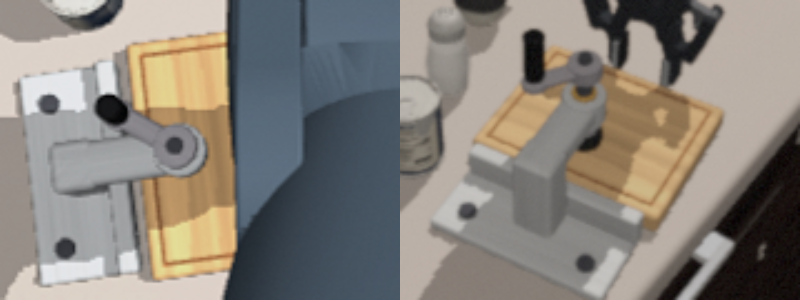

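Call:
{"name": "play_rows", "arguments": {
  "increments": [
    [0,-0.03,0.2,0,0,0,0],
    [0,-0.03,0.2,0,0,0,0],
    [0,-0.02,0.15,0,0,0,0]
  ]
}}

```text
clock: 4.47
ee_pos: [0.4701, 0.0117, 0.0093]
tcp_rot: [-180.0, -0.0, 97.8]
force: [-0.0, -1.5, -1.5]
gripper_width: 0.0427
gripper_force: 0.8
```

Call:
{"name": "play_rows", "arguments": {
  "increments": [
    [0,-0.02,0.15,0,0,0,0],
    [0,0,0.1,0,0,0,0]
  ]
}}

```text
clock: 4.72
ee_pos: [0.4703, 0.0138, 0.0094]
tcp_rot: [180.0, 0.1, 97.7]
force: [3.9, -7.8, -1.7]
gripper_width: 0.0428
gripper_force: 4.0
```

Call:
{"name": "play_rows", "arguments": {
  "increments": [
    [0,-0.02,0.15,0,0,0,0],
    [0,0,0,0,0,0,0],
    [0,0,0,0,0,0,0]
  ]
}}

```text
clock: 5.1
ee_pos: [0.4711, 0.0144, 0.0097]
tcp_rot: [179.9, 0.2, 97.7]
force: [6.4, -13.3, -1.9]
gripper_width: 0.0426
gripper_force: 6.8
```

```bash
python3 - <<'E'
from h import *
t=snap('top','t3.png');s=snap('scene','s3.png')
cv2.imwrite('pics/t3c.png',np.hstack([cv2.resize(t['frame'][225:330,205:305],(400,420),interpolation=2),cv2.resize(s['frame'][235:335,305:405],(400,420),interpolation=2)])[:,:,::-1])
E
```

```text
(no output)
```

View pics/t3c.png

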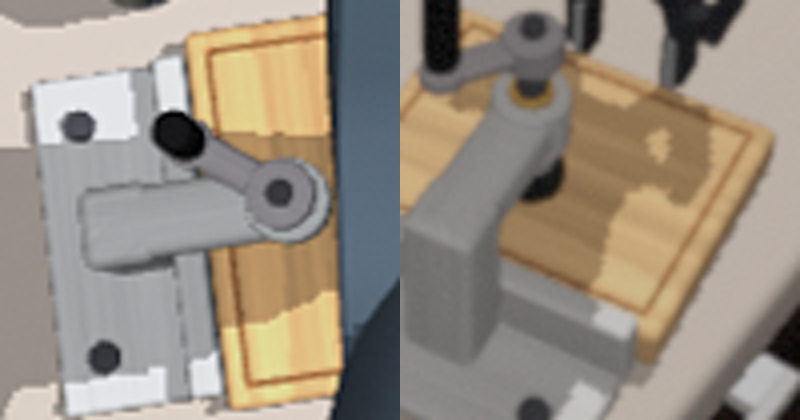

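Call:
{"name": "play_rows", "arguments": {
  "increments": [
    [0,0.1,-1,0,0,0,0],
    [0,0.3,-2.5,0,0,0,0],
    [0,0.3,-2.5,0,0,0,0],
    [1,0,0,5.5,0,0,0],
    [1,0,0,6,0,0,0],
    [1,0,0,6,0,0,0],
    [1,0,0,6,0,0,0],
    [1,0,0,0,0,0,0]
  ]
}}

```text
clock: 6.2
ee_pos: [0.4786, -0.0446, 0.2485]
tcp_rot: [179.6, 0.1, 97.8]
force: [-0.4, -0.6, -0.6]
gripper_width: 0.0853
gripper_force: 0.0
```

```bash
python3 - <<'E'
from h import *
print(arm.get_obs()['ee_pos'])
t=snap('top','t4.png');s=snap('scene','s4.png');w=snap('wrist','w4.png')
cv2.imwrite('pics/t4c.png',np.hstack([cv2.resize(t['frame'][215:335,205:365],(400,300),interpolation=2),cv2.resize(w['frame'],(400,300))])[:,:,::-1])
f=t['frame'];hsv=cv2.cvtColor(f,cv2.COLOR_RGB2HSV)
m=((hsv[...,0]>8)&(hsv[...,0]<25)&(hsv[...,1]>90)&(hsv[...,2]>90)).astype('u1');m[:205]=0;m[332:]=0;m[:,:248]=0;m[:,375:]=0
c=max(cv2.findContours(m,0,2)[0],key=cv2.contourArea);r=cv2.minAreaRect(c);P=np.array([at(t,*p,.02)[:2] for p in cv2.boxPoints(r)]);print(P,P.mean(0),[np.linalg.norm(P[i]-P[i-1]) for i in range(4)])
E
```

```text
[ 0.47858589 -0.04459945  0.24848541]
[[0.53804944 0.18375423]
 [0.55903954 0.03749758]
 [0.3824635  0.01314681]
 [0.36317808 0.15433756]] [0.46068264 0.09718404] [np.float64(0.17732832159416503), np.float64(0.14775517923396145), np.float64(0.17824717584623598), np.float64(0.14250177740007458)]
```

View pics/t4c.png

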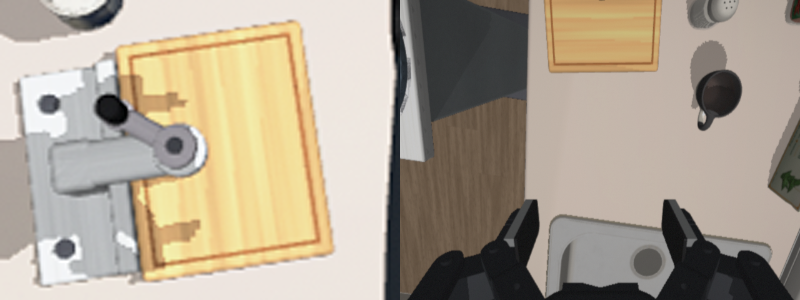

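Call:
{"name": "play_rows", "arguments": {
  "increments": [
    [1,0,4,0,0,0,0],
    [1,0,4,0,0,0,0],
    [1,0,4,0,0,0,0],
    [1,0,4,0,0,0,0],
    [1,-0.1,4,0,0,0,0],
    [1,0,0.5,0,0,0,0],
    [1,0,0,0,0,0,0],
    [1,0,0,0,0,0,0]
  ]
}}

```text
clock: 7.35
ee_pos: [0.4756, 0.1597, 0.2439]
tcp_rot: [-180.0, 0.0, 97.7]
force: [-0.5, -1.1, 1.2]
gripper_width: 0.0856
gripper_force: 0.0
```

```bash
python3 - <<'E'
from h import *
print(arm.get_obs()['ee_pos'])
w=snap('wrist','w5.png');cv2.imwrite('pics/w5b.png',w['frame'][:,:,::-1])
print('knob px',px(w,[.477,.161,.170]),'hub',px(w,[.4548,.1228,.131]),'tcp axis',px(w,[.477,.161,.15]),w['world_from_camera'])
E
```

```text
[0.47563789 0.15970941 0.24387445]
knob px (np.float64(323.0722130933461), np.float64(210.2615877254561)) hub (np.float64(289.0954839051967), np.float64(233.84924958446788)) tcp axis (np.float64(322.8954746482055), np.float64(200.6136965171245)) [[ 0.99094001 -0.12768502 -0.04164647  0.46463237]
 [ 0.13429967  0.93923462  0.31591444  0.24044217]
 [-0.00122173 -0.31864537  0.94787322  0.38587318]
 [ 0.          0.          0.          1.        ]]
```

View pics/w5.png

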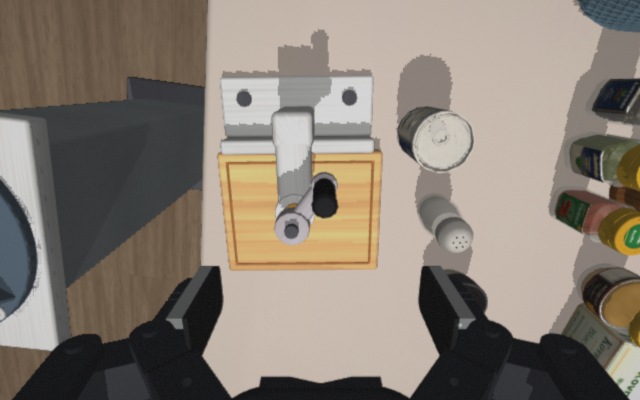

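Call:
{"name": "play_rows", "arguments": {
  "increments": [
    [1,0.2,0.2,-2,0,0,0],
    [1,0,0,-3,0,0,0],
    [1,0,0,-3,0,0,0],
    [1,0,0,-2,0,0,0],
    [1,0,0,-1.2,0,0,0],
    [1,0,0,0,0,0,0]
  ]
}}

```text
clock: 8.15
ee_pos: [0.4775, 0.1621, 0.132]
tcp_rot: [-179.9, 0.0, 97.7]
force: [-0.1, -0.1, 0.2]
gripper_width: 0.0855
gripper_force: 0.0
```

Call:
{"name": "play_rows", "arguments": {
  "increments": [
    [-1,0,0,0,0,0,0],
    [-1,0,0,0,0,0,0],
    [-1,0,0,0,0,0,0],
    [-1,0,0,0,0,0,0],
    [-1,0,0,0,0,0,0],
    [-1,0,0,0,0,0,0]
  ],
  "force": 50
}}

```text
clock: 8.9
ee_pos: [0.478, 0.1627, 0.1325]
tcp_rot: [180.0, -0.0, 97.8]
force: [-0.3, 0.5, 5.8]
gripper_width: 0.0166
gripper_force: 48.7
```

```bash
cat >> h.py <<'E'
def rows(c,phi,n,st,r=.045):
    """n clockwise steps of st rad from world angle phi, increments in cm"""
    a=phi-st*np.arange(n+1);p=np.array(c)+r*np.c_[np.cos(a),np.sin(a)]
    return np.round(np.diff(p,axis=0)*100,2)
E
python3 - <<'E'
from h import *
R=rows((.4555,.124),np.radians(59.8),24,.15)
print(R.reshape(3,8,2).tolist())
E
```

```text
[[[0.56, -0.38], [0.49, -0.46], [0.42, -0.53], [0.33, -0.59], [0.24, -0.63], [0.15, -0.66], [0.05, -0.67], [-0.05, -0.67]], [[-0.15, -0.66], [-0.25, -0.63], [-0.34, -0.58], [-0.42, -0.52], [-0.5, -0.45], [-0.56, -0.37], [-0.61, -0.29], [-0.65, -0.19]], [[-0.67, -0.09], [-0.67, 0.01], [-0.67, 0.11], [-0.64, 0.21], [-0.6, 0.3], [-0.55, 0.39], [-0.49, 0.46], [-0.41, 0.53]]]
```

Call:
{"name": "play_rows", "arguments": {
  "increments": [
    [-1,0.56,-0.38,-0.04,0,0,0],
    [-1,0.49,-0.46,-0.04,0,0,0],
    [-1,0.42,-0.53,-0.04,0,0,0],
    [-1,0.33,-0.59,-0.04,0,0,0]
  ]
}}

```text
clock: 9.4
ee_pos: [0.4962, 0.1439, 0.1311]
tcp_rot: [179.9, -0.1, 97.8]
force: [-1.5, 9.2, 5.5]
gripper_width: 0.0167
gripper_force: 49.1
```

Call:
{"name": "play_rows", "arguments": {
  "increments": [
    [-1,0.24,-0.63,-0.04,0,0,0],
    [-1,0.15,-0.66,-0.04,0,0,0],
    [-1,0.05,-0.67,-0.04,0,0,0],
    [-1,-0.05,-0.67,-0.04,0,0,0]
  ]
}}

```text
clock: 9.9
ee_pos: [0.5009, 0.1175, 0.1296]
tcp_rot: [179.9, -0.1, 97.8]
force: [4.1, 7.9, 2.9]
gripper_width: 0.0169
gripper_force: 48.8
```

Call:
{"name": "play_rows", "arguments": {
  "increments": [
    [-1,-0.15,-0.66,-0.04,0,0,0],
    [-1,-0.25,-0.63,-0.04,0,0,0],
    [-1,-0.34,-0.58,-0.04,0,0,0],
    [-1,-0.42,-0.52,-0.04,0,0,0],
    [-1,-0.5,-0.45,-0.04,0,0,0],
    [-1,-0.56,-0.37,-0.04,0,0,0],
    [-1,-0.61,-0.29,-0.04,0,0,0],
    [-1,-0.65,-0.19,-0.04,0,0,0]
  ]
}}

```text
clock: 10.9
ee_pos: [0.4664, 0.0795, 0.1265]
tcp_rot: [179.8, 0.1, 97.7]
force: [8.9, -1.9, 1.2]
gripper_width: 0.0167
gripper_force: 48.8
```

Call:
{"name": "play_rows", "arguments": {
  "increments": [
    [-1,-0.67,-0.09,-0.04,0,0,0],
    [-1,-0.67,0.01,-0.04,0,0,0],
    [-1,-0.67,0.11,-0.04,0,0,0],
    [-1,-0.64,0.21,-0.04,0,0,0]
  ]
}}

```text
clock: 11.4
ee_pos: [0.4395, 0.0816, 0.1249]
tcp_rot: [179.9, 0.1, 97.7]
force: [5.6, -5.2, 4.8]
gripper_width: 0.0168
gripper_force: 49.1
```

Call:
{"name": "play_rows", "arguments": {
  "increments": [
    [-1,-0.6,0.3,-0.04,0,0,0],
    [-1,-0.55,0.39,-0.04,0,0,0],
    [-1,-0.49,0.46,-0.04,0,0,0],
    [-1,-0.41,0.53,-0.04,0,0,0]
  ]
}}

```text
clock: 11.9
ee_pos: [0.4187, 0.0985, 0.1232]
tcp_rot: [179.9, 0.1, 97.7]
force: [4.1, -5.9, 7.2]
gripper_width: 0.0168
gripper_force: 49.5
```

```bash
python3 - <<'E'
from h import *
o=arm.get_obs();print(o['ee_pos'],o['force'],o['tcp_rot'])
P=np.array([[.478,.1627],[.4962,.1439],[.5009,.1175],o['ee_pos'][:2]])
from scipy.optimize import least_squares
print(least_squares(lambda c:np.hypot(*(P-c).T)-.045,[.4555,.124]).x)
E
```

```text
[0.41865923 0.09847642 0.12324489] [ 4.146673   -5.90185308  7.22815211] [1.79893650e+02 9.84112968e-02 9.77166588e+01]
[0.45624133 0.12327006]
```

```bash
python3 - <<'E'
from h import *
R=rows((.456,.1235),np.radians(-146.5),36,.1)
for i in range(0,36,4):print(i,R[i:i+4].tolist())
def f(): pass
E
```

```text
0 [[-0.23, 0.39], [-0.19, 0.41], [-0.15, 0.42], [-0.1, 0.44]]
4 [[-0.06, 0.45], [-0.02, 0.45], [0.03, 0.45], [0.07, 0.44]]
8 [[0.12, 0.43], [0.16, 0.42], [0.2, 0.4], [0.24, 0.38]]
12 [[0.28, 0.35], [0.31, 0.32], [0.34, 0.29], [0.37, 0.26]]
16 [[0.39, 0.22], [0.41, 0.18], [0.43, 0.14], [0.44, 0.09]]
20 [[0.45, 0.05], [0.45, 0.0], [0.45, -0.04], [0.44, -0.09]]
24 [[0.43, -0.13], [0.42, -0.17], [0.4, -0.21], [0.37, -0.25]]
28 [[0.35, -0.29], [0.32, -0.32], [0.28, -0.35], [0.25, -0.38]]
32 [[0.21, -0.4], [0.17, -0.42], [0.12, -0.43], [0.08, -0.44]]
```

Call:
{"name": "play_rows", "arguments": {
  "increments": [
    [-1,-0.23,0.39,-0.02,0,0,0],
    [-1,-0.19,0.41,-0.02,0,0,0]
  ]
}}

```text
clock: 12.15
ee_pos: [0.4145, 0.1065, 0.1228]
tcp_rot: [179.9, 0.1, 97.7]
force: [3.7, -6.0, 6.0]
gripper_width: 0.0162
gripper_force: 49.4
```

Call:
{"name": "play_rows", "arguments": {
  "increments": [
    [-1,-0.15,0.42,-0.02,0,0,0],
    [-1,-0.1,0.44,-0.02,0,0,0]
  ]
}}

```text
clock: 12.4
ee_pos: [0.4119, 0.1151, 0.1223]
tcp_rot: [179.9, 0.1, 97.7]
force: [3.8, -7.5, 5.6]
gripper_width: 0.0166
gripper_force: 49.2
```

Call:
{"name": "play_rows", "arguments": {
  "increments": [
    [-1,-0.06,0.45,-0.02,0,0,0],
    [-1,-0.02,0.45,-0.02,0,0,0]
  ]
}}

```text
clock: 12.65
ee_pos: [0.4111, 0.124, 0.1218]
tcp_rot: [179.9, 0.1, 97.7]
force: [5.6, -7.1, 3.5]
gripper_width: 0.0167
gripper_force: 49.1
```

Call:
{"name": "play_rows", "arguments": {
  "increments": [
    [-1,0.03,0.45,-0.02,0,0,0],
    [-1,0.07,0.44,-0.02,0,0,0]
  ]
}}

```text
clock: 12.9
ee_pos: [0.4121, 0.1328, 0.1213]
tcp_rot: [179.9, 0.1, 97.7]
force: [5.1, -7.8, 2.5]
gripper_width: 0.0168
gripper_force: 49.1
```

```bash
cat >> h.py <<'E'
def tang(p,F,c=(.4562,.1233)):
    d=np.array(p[:2])-c;phi=np.arctan2(d[1],d[0]);t=np.array([np.sin(phi),-np.cos(phi)])
    return round(2.239+(np.radians(59.8)-phi)%(2*np.pi),3),round(-float(t@F[:2]),2),round(float(F[:2]@d/np.hypot(*d)),2)
E
python3 -c "
from h import *
o=arm.get_obs();print(tang(o['ee_pos'],o['force']),o['force'])
for p,F in [((.4962,.1439),(-1.5,9.2)),((.5009,.1175),(4.1,7.9)),((.4664,.0795),(8.9,-1.9)),((.4395,.0816),(5.6,-5.2)),((.4187,.0985),(4.1,-5.9))]:print(tang(p,F))
"
```

```text
(np.float64(6.636), 6.51, -6.61) [ 5.09705884 -7.75643564  2.49180421]
(np.float64(2.807), 8.87, 2.88)
(np.float64(3.412), 8.36, 3.05)
(np.float64(4.625), 8.24, 3.87)
(np.float64(5.234), 7.13, 2.75)
(np.float64(5.84), 7.18, -0.17)
```

Call:
{"name": "play_rows", "arguments": {
  "increments": [
    [-1,0.13,0.43,-0.03,0,0,0],
    [-1,0.17,0.42,-0.03,0,0,0]
  ]
}}

```text
clock: 13.15
ee_pos: [0.4149, 0.1413, 0.1207]
tcp_rot: [180.0, 0.1, 97.7]
force: [1.6, -8.4, 5.9]
gripper_width: 0.0166
gripper_force: 49.2
```

Call:
{"name": "play_rows", "arguments": {
  "increments": [
    [-1,0.22,0.4,-0.03,0,0,0],
    [-1,0.26,0.38,-0.03,0,0,0]
  ]
}}

```text
clock: 13.4
ee_pos: [0.4193, 0.1492, 0.1201]
tcp_rot: [180.0, 0.1, 97.7]
force: [-1.3, -6.7, 9.1]
gripper_width: 0.0169
gripper_force: 49.5
```

```bash
python3 -c "
from h import *
o=arm.get_obs();print(tang(o['ee_pos'],o['force']),o['force'])
for p,F in [((.4145,.1065),(3.7,-6.0)),((.4119,.1151),(3.8,-7.5)),((.4111,.124),(5.6,-7.1))]:print(tang(p,F))
"
```

```text
(np.float64(7.036), 6.21, -2.82) [-1.26184315 -6.70310926  9.11800712]
(np.float64(6.041), 6.95, -1.19)
(np.float64(6.241), 8.07, -2.37)
(np.float64(6.44), 7.01, -5.71)
```

Call:
{"name": "play_rows", "arguments": {
  "increments": [
    [-1,0.28,0.35,-0.02,0,0,0],
    [-1,0.31,0.32,-0.02,0,0,0]
  ]
}}

```text
clock: 13.65
ee_pos: [0.425, 0.1559, 0.1196]
tcp_rot: [-180.0, 0.1, 97.7]
force: [-2.2, -7.8, 9.5]
gripper_width: 0.0166
gripper_force: 49.4
```

Call:
{"name": "play_rows", "arguments": {
  "increments": [
    [-1,0.34,0.29,-0.02,0,0,0],
    [-1,0.37,0.26,-0.02,0,0,0]
  ]
}}

```text
clock: 13.9
ee_pos: [0.4319, 0.1613, 0.1191]
tcp_rot: [-180.0, 0.1, 97.7]
force: [-4.6, -7.0, 9.2]
gripper_width: 0.0165
gripper_force: 49.5
```

```bash
python3 -c "
from h import *
o=arm.get_obs();print(tang(o['ee_pos'],o['force']),o['force'])
"
```

```text
(np.float64(7.426), 7.65, -3.48) [-4.57073287 -7.04654     9.16331873]
```

Call:
{"name": "play_rows", "arguments": {
  "increments": [
    [-1,0.39,0.22,-0.02,0,0,0],
    [-1,0.41,0.18,-0.02,0,0,0]
  ]
}}

```text
clock: 14.15
ee_pos: [0.4397, 0.1653, 0.1186]
tcp_rot: [-179.9, 0.1, 97.7]
force: [-4.9, -6.5, 9.0]
gripper_width: 0.0174
gripper_force: 49.6
```

```bash
python3 -c "
from h import *
o=arm.get_obs();print(tang(o['ee_pos'],o['force']),o['force'],o['torque'])
s=snap('scene','s6.png');cv2.imwrite('pics/s6c.png',cv2.resize(s['frame'][235:315,305:385],(480,480),interpolation=2)[:,:,::-1])
"
```

```text
(np.float64(7.62), 6.97, -4.23) [-4.94145771 -6.49121379  9.04733261] [-1.44865714  1.10327012  0.00974394]
```

View pics/s6c.png

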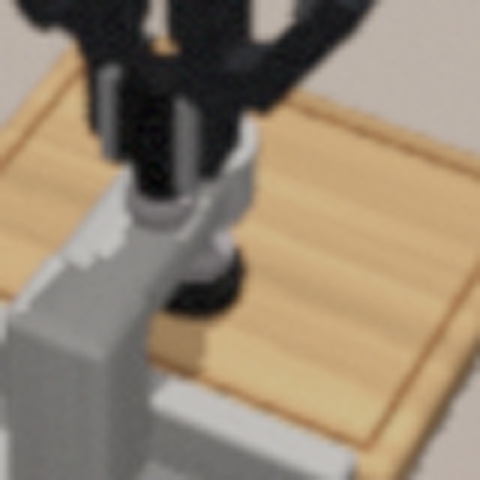

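Call:
{"name": "play_rows", "arguments": {
  "increments": [
    [-1,0.43,0.14,-0.02,0,0,0],
    [-1,0.44,0.09,-0.02,0,0,0]
  ]
}}

```text
clock: 14.45
ee_pos: [0.4482, 0.1677, 0.1182]
tcp_rot: [-179.9, 0.1, 97.7]
force: [-7.2, -4.5, 8.7]
gripper_width: 0.0165
gripper_force: 49.7
```

Call:
{"name": "play_rows", "arguments": {
  "increments": [
    [-1,0.45,0.05,-0.02,0,0,0],
    [-1,0.45,0.0,-0.02,0,0,0]
  ]
}}

```text
clock: 14.7
ee_pos: [0.4569, 0.1684, 0.1177]
tcp_rot: [-179.9, 0.0, 97.8]
force: [-8.8, -2.6, 8.2]
gripper_width: 0.0168
gripper_force: 49.8
```

```bash
python3 -c "
from h import *
o=arm.get_obs();print(tang(o['ee_pos'],o['force']),o['force'],o['torque'])
"
```

```text
(np.float64(8.011), 8.76, -2.73) [-8.80505113 -2.58544888  8.22141452] [-0.54366823  1.81317392  0.04214331]
```

Call:
{"name": "play_rows", "arguments": {
  "increments": [
    [-1,0.45,-0.04,-0.02,0,0,0],
    [-1,0.44,-0.09,-0.02,0,0,0]
  ]
}}

```text
clock: 14.95
ee_pos: [0.4656, 0.1674, 0.1173]
tcp_rot: [-179.9, -0.0, 97.8]
force: [-9.0, 0.1, 8.2]
gripper_width: 0.0165
gripper_force: 49.7
```

```bash
python3 -c "
from h import *
o=arm.get_obs();print(tang(o['ee_pos'],o['force']),o['force'],o['torque'])
"
```

```text
(np.float64(8.206), 8.8, -1.78) [-8.97826425  0.10124438  8.19277145] [-0.02160569  2.00564555 -0.01143984]
```

Call:
{"name": "play_rows", "arguments": {
  "increments": [
    [-1,0.43,-0.13,-0.02,0,0,0],
    [-1,0.42,-0.17,-0.02,0,0,0]
  ]
}}

```text
clock: 15.2
ee_pos: [0.474, 0.1647, 0.1168]
tcp_rot: [-179.9, -0.1, 97.8]
force: [-10.8, 2.5, 8.4]
gripper_width: 0.0165
gripper_force: 49.7
```

```bash
python3 -c "
from h import *
o=arm.get_obs();print(tang(o['ee_pos'],o['force']),o['force'],o['torque'])
"
```

```text
(np.float64(8.402), 10.9, -1.98) [-10.79467525   2.49108559   8.38393585] [ 0.53103407  2.16476786 -0.0213077 ]
```

Call:
{"name": "play_rows", "arguments": {
  "increments": [
    [-1,0,0,0,0,0,0],
    [0.2,0,0,0,0,0,0],
    [0.2,0,0,0,0,0,0],
    [0.2,0,0,0,0,0,0],
    [0.2,0,0,2,0,0,0],
    [0.2,0,0,4,0,0,0],
    [0.2,0,0,5,0,0,0],
    [0.2,0,0,0,0,0,0]
  ]
}}

```text
clock: 16.2
ee_pos: [0.477, 0.1651, 0.2305]
tcp_rot: [179.7, -0.1, 97.8]
force: [1.0, 0.2, 0.3]
gripper_width: 0.0509
gripper_force: 0.0
```

```bash
python3 -c "
from h import *
s=snap('scene','s7.png');t=snap('top','t7.png');w=snap('wrist','w7.png')
cv2.imwrite('pics/f7.png',np.hstack([cv2.resize(s['frame'][200:350,235:435],(400,300),interpolation=2),cv2.resize(w['frame'],(400,300))])[:,:,::-1])
"
```

```text
(no output)
```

View pics/f7.png

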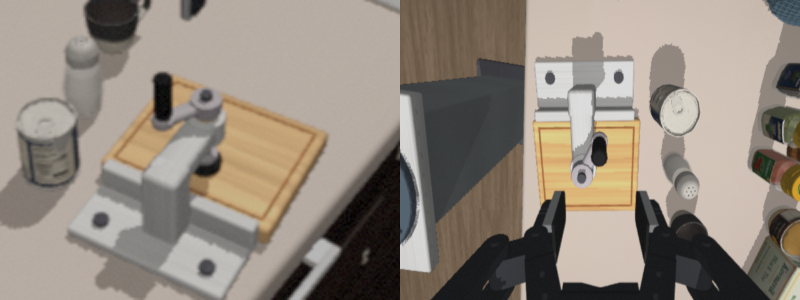

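```bash
python3 -c "
from bench import sign_off
print(sign_off())"
```

```text
the job is handed in; nothing more can be done
None
```

I slid the board home against the fence and turned the crank until the handle pushed back about 3.5 N harder than when turning freely, which I estimate as 60–70 N on the pad. I then let go, lifted clear and handed the job in; sign-off returned no verdict.

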